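Close the draught shield and zero the dial balance

TASK

Zero the dial balance with its empty beaker on the pan: first push the glass front sash of the weighing chamber all the way down, and only then turn the bezel ring of the dial by its lugs until the broad zero mark stands at the tip of the needle. The sash must be shut when the mark arrives at the needle, and stay shut; leave the beaker in the chamber and the cup, bottle, forceps and dish around the balance where they are.

Things in the scene. Friction and masses are not known exactly. Their poses are not given: they have to be found in the camera images.
- balance: Fixed dial balance: grey deck 220 (x) x 440 (y) x 30 mm. Origin on the worktop under its middle; x to its back, y to its left, z up. Right (-y) half: glass chamber 130 deep, 170 wide, centre (30, -120) mm, up to z 190, nothing above. Left half: dial, axis at (-20, +125) mm, 160 mm from the chamber's wall.
- sash (a joint): Glass front sash of the chamber, sliding vertically: 0 = fully down (shut, on its stop), positive = raised, m, up to 0.10. It stays where it is left; about 3 N on its handle pushes it down.
- sash_handle (a point): Centre of the top of the sash's handle: a flat black ledge 10 mm thick, 110 mm wide (along balance y), jutting 41 mm forward (balance -x) at the sash's top edge. The point is 26 mm in front of the sash's mid plane, and 190 mm above the worktop (flush with the chamber's top) when the sash is shut.
- bezel (a joint): White ring round the dial, turning about the dial axis; stays where left (about 3 N at a lug turns it). Value: direction of its zero mark, rad, counter-clockwise from above from balance +x. 4 upright black lugs at 45, 135, 225, 315 deg from the zero mark, 12 mm thick tangentially, radius 54 to 78 mm, from the ring's top (62 mm above the worktop) to 95 mm.
- bezel_zero (a point): Inner end of the zero mark: the one broad long black mark on the ring (6 x 14 mm; the 29 other division marks are thin and short). The point is 46 mm from the dial axis.
- dial_centre (a point): Point on the dial axis at the height of the ring's top, 62 mm above the worktop. The ring's outer diameter is 128 mm, inner 94 mm; a flat clear window at 61 mm closes the dial.
- needle (a joint): Black needle under the window; cannot be touched, stands still. Value: direction of its tip, rad, counter-clockwise from above from balance +x (the dial reads zero when bezel equals needle). At the start the zero mark is 0.5 to 1.8 rad clockwise of the tip, so the bezel must turn counter-clockwise.
- needle_tip (a point): Tip of the needle (its long thin end; the short broad end is the tail), 46 mm from the dial axis.
- beaker: Empty clear beaker, 52 mm diameter, 69 mm high, on the pan in the chamber. Origin at the centre of its underside.
- cup: White lidded specimen cup, 62 mm diameter, 68 mm high, on the worktop right of the balance. Origin at the centre of its underside.
- oil: Small brown bottle, 29 mm diameter, 61 mm high, on the worktop left of the balance. Origin at the centre of its underside.
- tweezers: Steel forceps, 130 mm long, 9 mm high, lying in front of the balance. Origin at the centre of its underside.
- dish: Petri dish, 60 mm diameter, 15 mm high, in front of the balance. Origin at the centre of its underside.

How it is judged:
By the outcome, as a careful person would: the job done as asked, in the order asked, and still so for the second after the job is handed in, with the robot touching nothing.
It also fails if it takes over 42 s, if anything falls off the work surface, if the arm or the gripper's body presses on something with over 40 N, if the wrist force passes 120 N, or if a joint passes its speed limit or range.

ROBOT

A 6-joint arm with a two-finger parallel gripper is mounted at the origin on a cart in front of the work surface, level with it; the furniture and walls round the work are solid. World frame = base frame: x ahead of the robot, y to its left, z up, the work surface at z = 0. Lengths are in mm, angles in rad, forces in N, time in s.
With the tool pointing down it reaches from about 350 to 775 mm from the base axis. Payload 7.3 kg.
Tool frame: the origin (TCP) lies midway between the tips of the shut fingers; the grasp point (between the pads) lies 19 mm behind it; z points along the fingers, y is the line along which they close (so a half turn about z gives the same grasp; the last joint's range is limited). The gripper opens to 92 mm and grips with 3 to 60 N. Pads are 19 mm wide; open, the fingers measure 130 mm over their backs; the gripper's body (75 mm by 190 mm) begins 47 mm behind the grasp point.
Start: joints at [1.08, 0.342, 1.524, -0, 1.275, -0.146], TCP at [177.441, 494.125, 226.741] pointing down, gripper open.
Joint ranges: [-2.53, 2.53], [-0.77, 2.02], [0.04, 2.7], [-1, 4.14], [0.28, 2.66], [-3.11, 3.11]. Speed limits (rad/s): [2.57, 2.57, 3.14, 3.14, 3.14, 3.14].

INTERFACE

Orientations are given as [roll, pitch, yaw] about the fixed x, y, z axes, in that order (R = Rz(yaw) Ry(pitch) Rx(roll)).
In Python, from plant import monitor, optics, workorder gives the robot as it stands. The module is installed in compiled form; this text tells all that it offers.
- The arm moves only by the tool servo_tool, never from a script. Its arguments are lists of equal length, an entry for each row: "linear": the shift along the tool's x, y, z as a fraction of full scale, a list of three; "spin": the turn about the tool's z as a fraction of full scale. In form: {"linear": [[dx, dy, dz], ...], "spin": [spin, ...]}. A call has exactly 8 rows; each row shifts and turns the commanded pose from where the row before left it, along the tool's axes as they then stand; what a row does not reach is not made up. Full scale, the value 1, is 200 mm for a shift and 90 degrees for a turn. A row lasts 1/8 s, in which the tool goes at most 62.5 mm and 10.7 degrees, less where a joint would pass 70% of its speed; a pose out of reach is approached as far as the arm can. A call with a number of a shift or a turn outside -1 to 1 is refused whole. A call with a gripper value outside its range is refused whole. "hand" is the opening, from -1 (shut) to 1 (fully open), set as the call begins (left out, the last holds). The fingers move at their own pace and stop on an object; the grip force is fixed at half the most. Time passes only in rows, so rows that do not move let the fingers close, or fill a call up. It gives the time, the measured TCP pose, the force, the opening and the grip force at its end, in the units of the state.
- monitor.get_obs(): the state, without advancing time (a new reading comes with each control period).
- optics.capture(name): name is "side" or "top" or "wrist"; returns a dict with "frame" (384x512x3 uint8, blue, green, red), "K" (3x3 intrinsics, pixels), "world_to_cam" (4x4, takes a point from world to camera coordinates). Camera axes: x right, y down, z forward; pixel columns grow to the right and rows downward; lengths in mm; the calibration is good to about 2 mm. The wrist camera is an equidistant fisheye: a pixel r from the principal point sees the ray r / f radians off the axis. A picture is of the moment at which its call begins. There is no depth.
- workorder.close_job(): hands the job in; it is judged then, once.
The state is a dict: "time": time; "joint_positions": joint angles; "dq": joint speeds; "tau": joint torques, N m; "tool_pos": TCP position; "tcp_rot": TCP orientation; "contact_force": force on the tool from outside, world axes, zero at the start; "moment": the same for the moment, N m; "grip_width": finger opening in mm; "finger_force": force on a finger pad.
Only numpy, scipy, OpenCV 4.12 (cv2) and the standard library are available. Lean on these libraries where they do the work, as an engineer would, in place of code of your own. Each camera call takes 0.05 s, during which the arm holds its last target. There are 200 camera calls.

## Working session

There is one attempt and no reset: what is moved stays moved. The work goes in short steps, Python scripts to look and compute and a tool call to move; the robot and the scene stay as the last step left them, time stands still between calls to the robot, and variables do not carry over. Pictures are saved under pics/ and viewed, at most 10 in all, crops included, and the job is handed in when it is done.

Besides the shell and the picture viewer there is one more tool, called after ">>>" as name([rows], argument=value, ...), one row to a line, values as JSON. servo_tool: Moves the arm, as the interface text tells. Shift numbers are shares of 200 mm and turn numbers shares of 90 degrees, none past 1 either way. Its arguments: {"type":"object","properties":{"linear":{"type":"array","items":{"type":"array","items":{"type":"number","minimum":-1,"maximum":1}}},"spin":{"type":"array","items":{"type":"number","minimum":-1,"maximum":1}},"hand":{"type":"number"}},"required":["linear","spin"]}

```bash
mkdir -p pics; cat > h.py <<'E'
import numpy as np, cv2
from plant import monitor, optics, workorder
def snap(n,f):
    c=optics.capture(n); cv2.imwrite(f'pics/{f}.png',c['frame']); np.savez(f'pics/{f}.npz',**c); return c
E
python3 - <<'E'
from h import *
o=monitor.get_obs(); print(o['time'],o['tool_pos'],o['tcp_rot'],o['contact_force'],o['grip_width'])
for n in('top','side','wrist'):
    c=snap(n,n+'0'); print(n,c['K'].round(1).tolist(),c['world_to_cam'].round(3).tolist())
a=[cv2.imread(f'pics/{n}0.png') for n in('top','side')]
cv2.imwrite('pics/ts0.png',np.vstack([cv2.resize(x,(800,600))[0:600] for x in a[:1]]))
E
```

```text
0.0 [177.24362144 493.74169919 226.04049449] [-3.14006522e+00 -2.14967165e-04  2.79675722e+00] [ 0.18301025 -0.12414508 -0.12750141] 91.59376808451718
top [[401.2, 0.0, 254.5], [0.0, 401.2, 188.8], [0.0, 0.0, 1.0]] [[0.017, -1.0, 0.0, 1.068], [-0.982, -0.016, -0.19, 495.575], [0.19, 0.003, -0.982, 1357.568], [0.0, 0.0, 0.0, 1.0]]
side [[434.9, 0.0, 261.4], [0.0, 434.9, 193.9], [0.0, 0.0, 1.0]] [[-0.993, 0.12, 0.02, 509.078], [0.04, 0.478, -0.878, 105.178], [-0.115, -0.87, -0.479, 1312.162], [0.0, 0.0, 0.0, 1.0]]
wrist [[297.3, 0.0, 258.6], [0.0, 297.3, 188.6], [0.0, 0.0, 1.0]] [[0.339, 0.941, -0.002, -524.8], [0.897, -0.323, 0.302, -37.57], [0.283, -0.104, -0.953, 393.17], [0.0, 0.0, 0.0, 1.0]]
```

View pics/ts0.png

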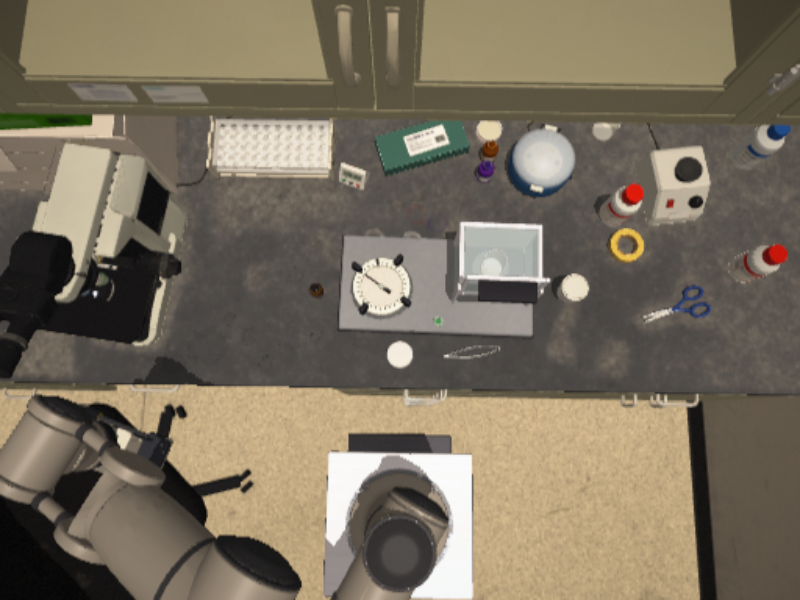

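View pics/side0.png

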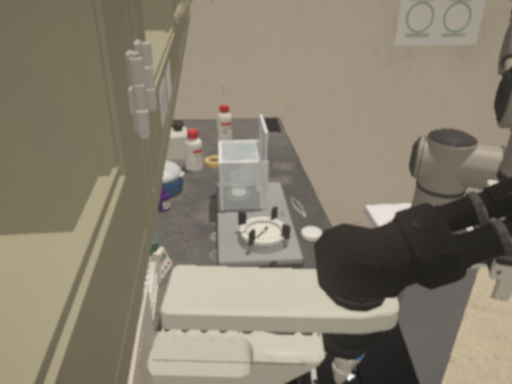

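The top view shows the balance at about (340–533, 237–335), the dial at about (382, 287), and the black sash handle at about (507, 291) (800×600 pixels). The side view shows the sash raised, with its top at about (264, 118). Next I'll magnify both.

```bash
python3 - <<'E'
from h import *
t=cv2.imread('pics/top0.png'); s=cv2.imread('pics/side0.png')
a=cv2.resize(t[145:217,212:356],(800,400),interpolation=cv2.INTER_CUBIC)  # x5.556
cv2.imwrite('pics/tc.png',a)
b=cv2.resize(s[110:270,205:325],(450,600),interpolation=cv2.INTER_CUBIC) # x3.75
d=cv2.resize(t[158:208,222:267],(350,389),interpolation=cv2.INTER_CUBIC)
z=np.zeros((600,800,3),np.uint8); z[:,:450]=b; z[:389,450:]=d # d x7.778
cv2.imwrite('pics/sc.png',z)
E
```

```text
(no output)
```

View pics/tc.png

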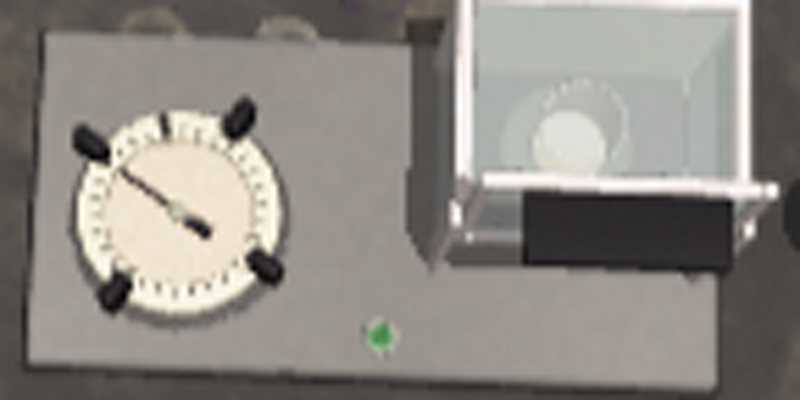

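View pics/sc.png

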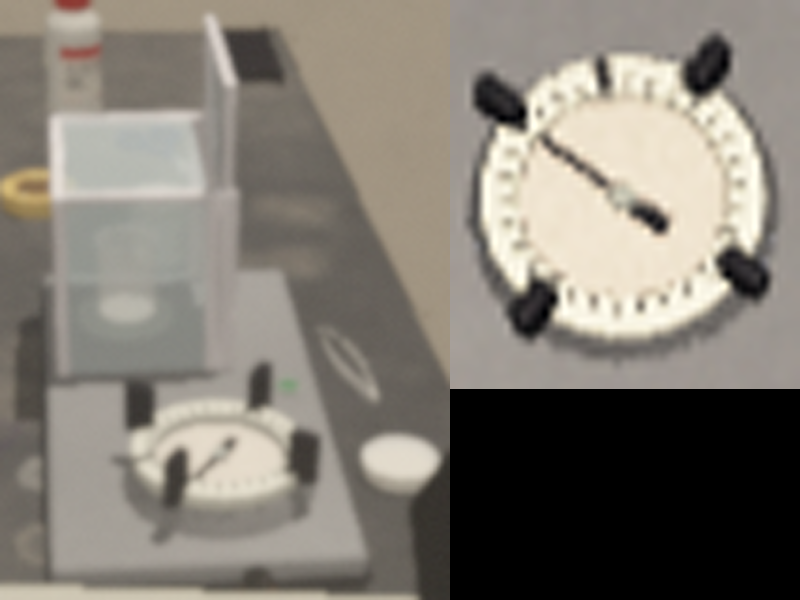

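```bash
cat > fit.py <<'E'
from h import *
from scipy.optimize import least_squares
T=np.load('pics/top0.npz');S=np.load('pics/side0.npz')
def proj(c,P):
    q=np.c_[np.atleast_2d(P),np.ones(len(np.atleast_2d(P)))]@c['world_to_cam'][:3].T; q=q@c['K'].T; return q[:,:2]/q[:,2:]
def back(c,uv,z):
    W=np.array(c['world_to_cam']);R=W[:3,:3];o=-R.T@W[:3,3]
    d=R.T@np.linalg.inv(c['K'])@[*uv,1]; return o+d*(z-o[2])/d[2]
def bal(p,P):
    c,s=np.cos(p[2]),np.sin(p[2]);P=np.atleast_2d(P).astype(float)
    return np.c_[p[0]+c*P[:,0]-s*P[:,1],p[1]+s*P[:,0]+c*P[:,1],P[:,2]]
E
cat > a.py <<'E'
from fit import *
tc=lambda u,v:(212+u/5.5556,145+v/5.5556); td=lambda u,v:(222+u/7.778,158+v/7.778); sc=lambda u,v:(205+u/3.75,110+v/3.75)
B=np.array([[110,220,30],[-110,220,30],[-110,-220,30],[-20,125,62]])
M=np.array([tc(45,33),tc(28,365),tc(717,387),td(625,195)])
r=least_squares(lambda p:(proj(T,bal(p,B))-M).ravel(),[500,0,0]);p=r.x
print('bal',p,r.fun.round(2)); np.save('bal.npy',p)
dc=bal(p,[-20,125,62])[0];print('dial',dc, 'top px back',back(T,td(625,195),62))
for n,uv,z in(('tip',td(543,135),58),('tail',td(665,228),58),('zero',td(600,65),62),('zin',td(606,88),62),('l1',td(497,100),80),('l2',td(708,64),80),('l3',td(743,274),80),('l4',td(534,307),80)):
    q=back(T,uv,z)-dc; print(n,np.hypot(*q[:2]).round(1),(np.arctan2(q[1],q[0])-p[2]).round(3))
# sash: handle corners front-left, front-right, near top corner; sash offset y & height
X0=30-65
obs=[(T,tc(523,262),0),(T,tc(731,270),1),(S,sc(285,84),0)]
def f(a):
    P=bal(p,[[a[0],a[1]+55,a[2]],[a[0],a[1]-55,a[2]]])
    return np.concatenate([(proj(c,P[i])[0]-uv) for c,uv,i in obs])
r=least_squares(f,[-75,-120,280]);print('handle front x,yc,z',r.x,r.fun.round(2))
for z in(190,250,280,290):print(z,proj(S,bal(p,[[-76,-65,z],[-35,-65,z]])).round(1).tolist(),proj(T,bal(p,[[-76,-65,z],[-76,-175,z]])).round(1).tolist())
print([x[1] for x in obs])
E
python3 a.py
```

```text
bal [ 5.25686437e+02 -1.32766369e+02 -3.36132620e-02] [ 14.59  -1.58  13.93  -1.07  15.36   1.22 -43.03   0.97]
dial [509.89860115  -7.16483898  62.        ] top px back [ 515.82605366 -156.62650605   62.        ]
tip 118.1 -1.248
tail 167.9 -1.585
zero 153.3 -1.095
zin 151.5 -1.166
l1 101.0 -1.084
l2 194.8 -1.212
l3 201.5 -1.699
l4 117.7 -1.963
handle front x,yc,z [-79.86229999 -68.17255831 265.75911514] [-0.07  0.11 -0.1   0.52 -0.62 -0.18]
190 [[276.0, 149.5], [262.8, 149.7]] [[319.6, 196.3], [354.8, 198.0]]
250 [[276.7, 131.1], [263.2, 131.2]] [[322.8, 192.8], [359.7, 194.6]]
280 [[277.1, 121.6], [263.4, 121.7]] [[324.5, 191.0], [362.4, 192.8]]
290 [[277.2, 118.3], [263.5, 118.5]] [[325.1, 190.3], [363.3, 192.2]]
[(306.1392468860249, 192.15962272301823), (343.57894736842104, 193.59961120311038), (281.0, 132.4)]
```

```bash
sed -i 's|td=lambda u,v:(222+u/7.778|td=lambda u,v:(222+(u-450)/7.778|' a.py; python3 a.py
```

```text
bal [ 5.25880764e+02 -8.06133235e+01 -1.75615984e-02] [-0.37 -0.94 -0.48 -0.35  0.96 -0.06 -0.12  1.24]
dial [508.07893505  44.71861533  62.        ] top px back [512.50011483  44.39457174  62.        ]
tip 49.2 0.876
tail 20.7 -2.03
zero 65.2 0.206
zin 54.2 0.189
l1 71.1 0.943
l2 70.9 -0.523
l3 63.2 -2.119
l4 62.8 2.511
handle front x,yc,z [ -79.90394253 -119.14780447  265.55307358] [-0.04  0.32 -0.08  0.13 -0.44 -0.13]
190 [[278.2, 156.2], [264.5, 156.5]] [[303.3, 195.6], [338.5, 196.8]]
250 [[279.0, 137.2], [265.0, 137.5]] [[305.7, 192.1], [342.6, 193.4]]
280 [[279.4, 127.4], [265.2, 127.7]] [[307.0, 190.3], [344.9, 191.5]]
290 [[279.5, 124.1], [265.3, 124.4]] [[307.5, 189.6], [345.6, 190.9]]
[(306.1392468860249, 192.15962272301823), (343.57894736842104, 193.59961120311038), (281.0, 132.4)]
```

```bash
cat > plan.py <<'E'
from h import *
def plan(wp,pose=None,hand=None):
    """wp: list of (x,y,z,yaw,nrows) world mm; prints rows in tool fractions"""
    if pose is None:
        o=monitor.get_obs(); pose=[*o['tool_pos'],o['tcp_rot'][2]]
    c=np.array(pose,float); L=[];Sp=[]
    for *t,n in wp:
        t=np.array(t); s=c.copy(); dy=(t[3]-s[3]+np.pi)%(2*np.pi)-np.pi
        for i in range(n):
            g=np.r_[s[:3]+(t[:3]-s[:3])*(i+1)/n, s[3]+dy*(i+1)/n]
            d=g-c; y=c[3]
            l=np.round(np.array([d[0]*np.cos(y)+d[1]*np.sin(y), d[0]*np.sin(y)-d[1]*np.cos(y), -d[2]])/200,3)
            sp=np.round(-d[3]/(np.pi/2),3); L.append(l.tolist());Sp.append(float(sp))
            c[:3]+=200*np.array([l[0]*np.cos(y)+l[1]*np.sin(y), l[0]*np.sin(y)-l[1]*np.cos(y),-l[2]]); c[3]-=sp*np.pi/2
    print(L,Sp,'end',c.round(2))
E
python3 -c "
from plan import *
plan([(400,200,320,3.12,8)])
plan([(455,-30,320,3.12,4),(463,-200,310,3.12,4)],[400,200,320,3.12])"
```

```text
[[-0.193, -0.126, -0.059], [-0.188, -0.133, -0.058], [-0.182, -0.141, -0.059], [-0.177, -0.148, -0.058], [-0.17, -0.156, -0.059], [-0.164, -0.162, -0.059], [-0.157, -0.168, -0.058], [-0.15, -0.175, -0.059]] [-0.026, -0.025, -0.026, -0.026, -0.026, -0.025, -0.026, -0.026] end [399.92 199.95 320.02   3.12]
[[-0.075, -0.286, -0.0], [-0.075, -0.286, -0.0], [-0.075, -0.286, -0.0], [-0.075, -0.286, -0.0], [-0.015, -0.212, 0.012], [-0.014, -0.212, 0.013], [-0.015, -0.213, 0.012], [-0.014, -0.212, 0.013]] [-0.0, -0.0, -0.0, -0.0, -0.0, -0.0, -0.0, -0.0] end [ 462.98 -200.05  310.      3.12]
```

>>> servo_tool([
  [-0.193,-0.126,-0.059],
  [-0.188,-0.133,-0.058],
  [-0.182,-0.141,-0.059],
  [-0.177,-0.148,-0.058],
  [-0.17,-0.156,-0.059],
  [-0.164,-0.162,-0.059],
  [-0.157,-0.168,-0.058],
  [-0.15,-0.175,-0.059],
], spin=[-0.026,-0.026,-0.026,-0.026,-0.026,-0.026,-0.026,-0.026], hand=-1)

```text
time: 1.15
tool_pos: [401.1, 199.2, 320.8]
tcp_rot: [3.141, -0.0, 3.125]
contact_force: [-0.7, 0.8, 0.3]
grip_width: 16.5
finger_force: 0.0
```

>>> servo_tool([
  [0,-0.25,0],
  [0,-0.25,0],
  [0,-0.2,0],
  [0,-0.1,0],
  [0,0,0],
  [0,0,0],
  [0,0,0],
  [0,0,0],
], spin=[0,0,0,0,0,0,0,0])

```text
time: 2.15
tool_pos: [397.6, 41.2, 320.5]
tcp_rot: [3.141, -0.0, 3.125]
contact_force: [-0.3, 0.2, -0.0]
grip_width: 0.5
finger_force: 0.0
```

```bash
python3 - <<'E'
from h import *
o=monitor.get_obs(); print(o['time'],o['tool_pos'],o['tcp_rot'],o['contact_force'])
c=snap('wrist','w1'); snap('top','t1'); snap('side','s1')
cv2.imwrite('pics/w1v.png',cv2.resize(c['frame'],(800,600),interpolation=cv2.INTER_CUBIC))
E
```

```text
2.15 [397.57905834  41.23690577 320.47410115] [ 3.14143308e+00 -8.97443227e-05  3.12478669e+00] [-0.33012032  0.22271352 -0.02502202]
```

View pics/w1v.png

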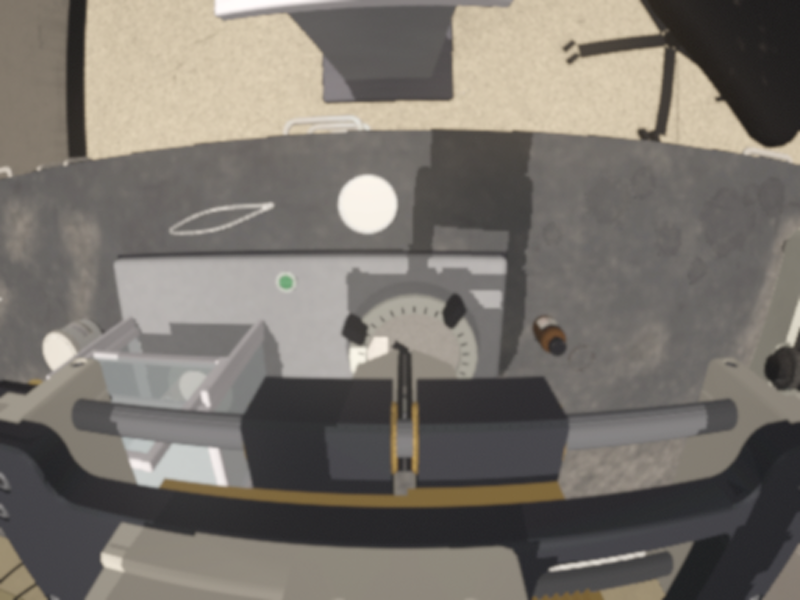

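The wrist view shows the dish at (368, 204), the deck's front corners at (117, 260) and (505, 256), and the two front lugs with tops at about (354, 328) and (455, 309). The shut fingers hide the back of the dial. I'll refine the balance pose with both views.

```bash
cat > b.py <<'E'
from fit import *
W=np.load('pics/w1.npz')
def fish(c,P):
    q=np.c_[P,np.ones(len(P))]@c['world_to_cam'][:3].T; r=np.hypot(q[:,0],q[:,1]); t=np.arctan2(r,q[:,2])
    return c['K'][:2,2]+c['K'][0,0]*(t/r)[:,None]*q[:,:2]
tc=lambda u,v:(212+u/5.5556,145+v/5.5556); td=lambda u,v:(222+(u-450)/7.778,158+v/7.778); sc=lambda u,v:(205+u/3.75,110+v/3.75)
wv=lambda u,v:(u*.64,v*.64)
B=np.array([[110,220,30],[-110,220,30],[-110,-220,30]]);M=np.array([tc(45,33),tc(28,365),tc(717,387)])
MW=np.array([wv(505,256),wv(117,260)])
ML=np.array([td(497,100),td(708,64),td(743,274),td(534,307)]);MLW=np.array([wv(354,329),wv(455,310)])
def lug(th,z): a=th+np.radians([45,-45,-135,135]); return np.c_[-20+66*np.cos(a),125+66*np.sin(a),np.full(4,z)]
def f(a):
    p=a[:3]; L=bal(p,lug(a[3],a[4]))
    return np.concatenate([(proj(T,bal(p,B))-M).ravel(),(fish(W,bal(p,B[1:]))-MW).ravel(),(proj(T,L)-ML).ravel(),(fish(W,L[[2,3]])-MLW).ravel()])
r=least_squares(f,[525,-80,-.017,.2,80],loss='soft_l1');p=r.x[:3];print(r.x.round(3));print(r.fun.round(2) if 0 else f(r.x).reshape(-1,2).round(1).tolist())
np.save('bal.npy',r.x); dc=bal(p,[[-20,125,62]])[0];print('dial',dc.round(1),'lugs',bal(p,lug(r.x[3],80)).round(1).tolist())
cpx=proj(T,[dc])[0]; print('centre px in view',(cpx[0]-222)*7.778+450,(cpx[1]-158)*7.778)
for n,uv in(('tip',td(543,135)),('tail',td(665,228)),('zin',td(606,88))):
    for c0 in (dc,back(T,td(623,194),60)):
        q=back(T,uv,60)-c0; print(n,np.hypot(*q[:2]).round(1),(np.arctan2(q[1],q[0])-p[2]).round(3))
print('handle pt',bal(p,[[-61,-120,190]]).round(1))
E
python3 b.py
```

```text
[ 5.25114e+02 -7.79300e+01 -1.90000e-02  1.87000e-01  9.30850e+01]
[[-1.1, -0.8], [-1.3, -0.3], [0.1, 0.2], [0.6, 0.3], [-4.4, 0.4], [-0.2, 0.6], [-0.3, 1.2], [-0.6, 0.7], [-1.1, 0.6], [-1.4, -0.1], [-0.3, 0.5]]
dial [507.5  47.4  62. ] lugs [[545.8, 101.2, 80.0], [561.3, 9.2, 80.0], [469.3, -6.4, 80.0], [453.7, 85.7, 80.0]]
centre px in view 617.9589538820856 205.7873939526825
tip 47.2 0.837
tip 45.1 0.963
tail 23.1 -1.968
tail 24.4 -2.224
zin 54.9 0.14
zin 49.4 0.196
handle pt [[ 461.8 -196.7  190. ]]
```

```bash
python3 -c "
from plan import *
plan([(462,-198,305,3.125,6),(462,-198,280,3.125,2)])"
```

```text
[[-0.057, -0.198, 0.013], [-0.057, -0.198, 0.013], [-0.057, -0.198, 0.013], [-0.057, -0.199, 0.013], [-0.057, -0.198, 0.013], [-0.058, -0.198, 0.012], [0.0, 0.0, 0.063], [0.0, 0.0, 0.062]] [-0.0, -0.0, -0.0, -0.0, -0.0, -0.001, 0.0, 0.0] end [ 462.08 -198.01  280.09    3.13]
```

>>> servo_tool([
  [-0.057,-0.198,0.013],
  [-0.057,-0.198,0.013],
  [-0.057,-0.198,0.013],
  [-0.057,-0.198,0.013],
  [-0.057,-0.198,0.013],
  [-0.057,-0.198,0.013],
  [0,0,0.04],
  [0,0,0.03],
], spin=[0,0,0,0,0,0,0,0])

```text
time: 3.3
tool_pos: [461.4, -197.6, 290.1]
tcp_rot: [3.14, -0.001, 3.123]
contact_force: [-0.2, 0.0, 0.0]
grip_width: 0.6
finger_force: 0.0
```

```bash
python3 - <<'E'
from h import *
w=snap('wrist','w2')['frame']; s=snap('side','s2')['frame'];t=snap('top','t2')['frame']
z=np.zeros((600,800,3),np.uint8)
z[:300,:400]=cv2.resize(w,(400,300)); z[:300,400:]=cv2.resize(t[140:230,230:350],(400,300)); z[300:,:400]=cv2.resize(s[100:190,210:330],(400,300),interpolation=cv2.INTER_CUBIC)
cv2.imwrite('pics/v2.png',z)
E
```

```text
(no output)
```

View pics/v2.png

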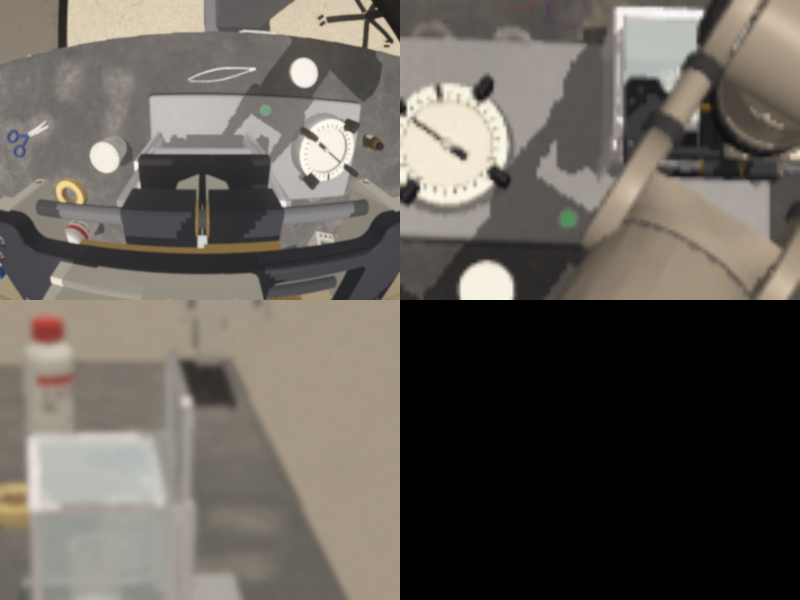

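```bash
python3 - <<'E'
from h import *
w=cv2.imread('pics/w2.png'); s=cv2.imread('pics/s2.png')
z=np.zeros((600,800,3),np.uint8)
z[:,:400]=cv2.resize(s[40:190,220:320],(400,600),interpolation=cv2.INTER_CUBIC)
z[:400,400:]=cv2.resize(w[150:330,170:350],(400,400),interpolation=cv2.INTER_CUBIC)
cv2.imwrite('pics/v3.png',z)
E
```

```text
(no output)
```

View pics/v3.png

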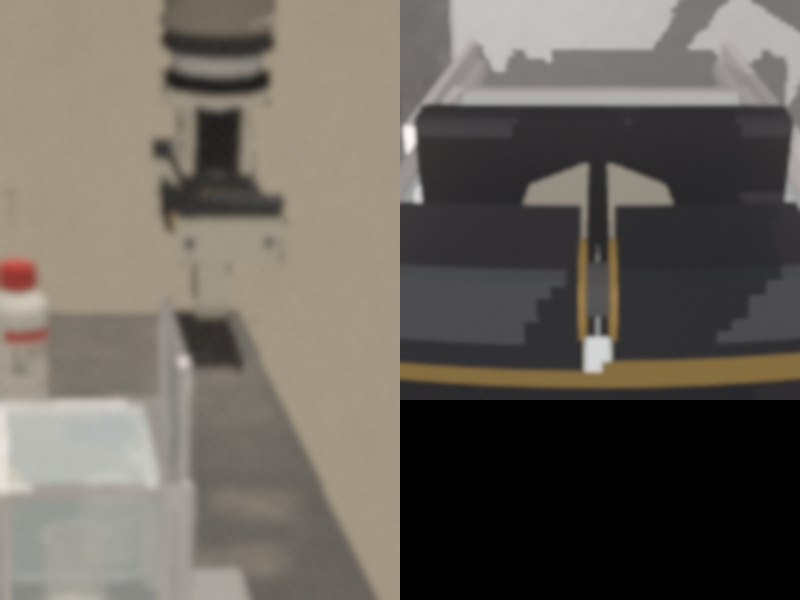

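The side view shows the fingers centred above the black handle ledge at about (210, 340). The wrist view shows the handle spanning columns 418–790 with the fingers at 598, so the alignment is good. Pushing down now.

>>> servo_tool([
  [0,0,0.05],
  [0,0,0.06],
  [0,0,0.06],
  [0,0,0.06],
  [0,0,0.06],
  [0,0,0.06],
  [0,0,0.06],
  [0,0,0.04],
], spin=[0,0,0,0,0,0,0,0])

```text
time: 4.45
tool_pos: [461.6, -198.2, 200.0]
tcp_rot: [3.141, -0.0, 3.123]
contact_force: [1.7, 1.4, 4.0]
grip_width: 0.4
finger_force: 2.0
```

>>> servo_tool([
  [0,0,0.015],
  [0,0,0.01],
  [0,0,0.01],
  [0,0,0],
  [0,0,0],
  [0,0,0],
  [0,0,0],
  [0,0,0],
], spin=[0,0,0,0,0,0,0,0])

```text
time: 5.45
tool_pos: [461.7, -198.2, 193.9]
tcp_rot: [3.142, -0.0, 3.124]
contact_force: [0.1, -0.0, 0.0]
grip_width: 0.1
finger_force: 0.0
```

>>> servo_tool([
  [0,0,0.01],
  [0,0,0.01],
  [0,0,0.005],
  [0,0,0],
  [0,0,0],
  [0,0,0],
  [0,0,0],
  [0,0,0],
], spin=[0,0,0,0,0,0,0,0])

```text
time: 6.45
tool_pos: [461.8, -198.3, 190.2]
tcp_rot: [-3.141, 0.001, 3.124]
contact_force: [-3.3, 2.5, 12.1]
grip_width: 0.7
finger_force: 5.8
```

```bash
python3 -c "
from plan import *
plan([(461.8,-198.3,235,3.124,1),(461.8,-198.3,260,3.124,1),(455.9,83.3,250,2.533,6)])"
```

```text
[[0.0, -0.0, -0.224], [0.0, -0.0, -0.125], [0.009, 0.235, 0.008], [0.032, 0.232, 0.009], [0.055, 0.228, 0.008], [0.077, 0.222, 0.008], [0.099, 0.213, 0.009], [0.118, 0.202, 0.008]] [-0.0, -0.0, 0.063, 0.062, 0.063, 0.063, 0.062, 0.063] end [455.94  83.2  249.96   2.53]
```

>>> servo_tool([
  [0,0,-0.224],
  [0,0,-0.125],
  [0.009,0.235,0.008],
  [0.032,0.232,0.008],
  [0.055,0.228,0.008],
  [0.077,0.222,0.008],
  [0.099,0.213,0.008],
  [0.118,0.202,0.008],
], spin=[0,0,0.063,0.063,0.063,0.063,0.063,0.063])

```text
time: 7.45
tool_pos: [456.0, 84.8, 248.9]
tcp_rot: [3.141, 0.0, 2.526]
contact_force: [0.7, 0.1, 0.3]
grip_width: 0.5
finger_force: 0.0
```

>>> servo_tool([
  [0,0,0.15],
  [0,0,0.15],
  [0,0,0.1],
  [0,0,0.08],
  [0,0,0],
  [0,0,0],
  [0,0,0],
  [0,0,0],
], spin=[0,0,0,0,0,0,0,0], hand=-0.1)

```text
time: 8.45
tool_pos: [456.5, 83.3, 153.6]
tcp_rot: [3.141, 0.001, 2.53]
contact_force: [0.1, 0.2, -0.4]
grip_width: 41.2
finger_force: 0.0
```

```bash
python3 - <<'E'
from h import *
w=snap('wrist','w3')['frame']; s=snap('side','s3')['frame'];t=snap('top','t3')['frame']
z=np.zeros((600,800,3),np.uint8)
z[:360,:480]=cv2.resize(w[130:370,100:420],(480,360)); z[:300,480:]=cv2.resize(t[145:220,210:290],(320,300)); z[360:,:320]=cv2.resize(s[100:280,200:440],(320,240),interpolation=cv2.INTER_CUBIC)
z[300:,480:]=cv2.resize(s[190:265,230:310],(320,300),interpolation=cv2.INTER_CUBIC)
cv2.imwrite('pics/v4.png',z)
E
```

```text
(no output)
```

View pics/v4.png

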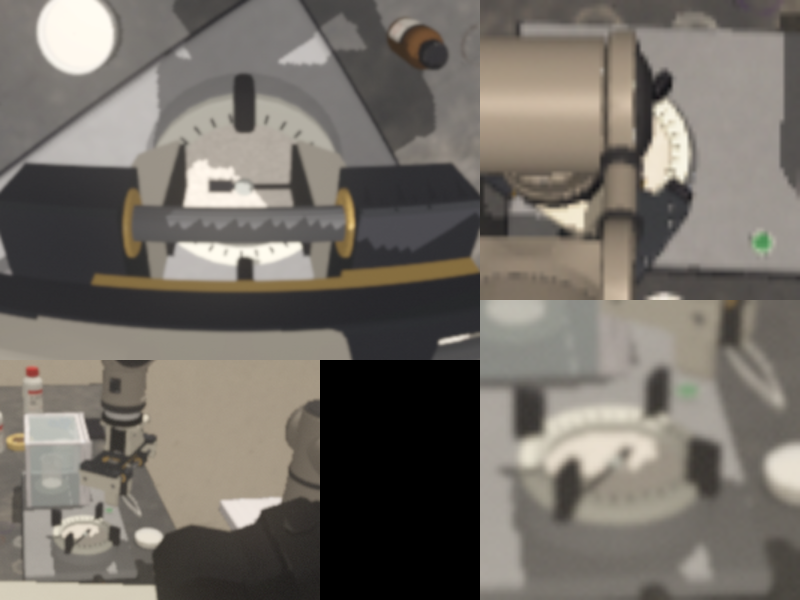

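```bash
cat > c.py <<'E'
from fit import *
W=np.load('pics/w3.npz')
def fish(c,P):
    q=np.c_[P,np.ones(len(P))]@c['world_to_cam'][:3].T; r=np.hypot(q[:,0],q[:,1]); t=np.arctan2(r,q[:,2])
    return c['K'][:2,2]+c['K'][0,0]*(t/r)[:,None]*q[:,:2]
def fback(c,uv,z):
    d=(np.array(uv)-c['K'][:2,2])/c['K'][0,0]; t=np.hypot(*d); v=np.r_[d/t*np.sin(t),np.cos(t)]
    M=c['world_to_cam'];R=M[:3,:3];o=-R.T@M[:3,3]; v=R.T@v; return o+v*(z-o[2])/v[2]
if __name__=='__main__':
    wv=lambda u,v:(100+u/1.5,130+v/1.5)
    for n,u,v,z in(('outer bottom',244,75,62),('inner top',244,130,95),('opp lug outer?',245,262,95),('pivot',243,186,60),('tip',293,186,60),('tail',210,186,60),('ring front edge',245,90,62)):
        print(n,fback(W,wv(u,v),z).round(1))
    p=fback(W,wv(293,186),60)-fback(W,wv(210,186),60); print('needle world ang',np.arctan2(p[1],p[0]), 'balance', np.arctan2(p[1],p[0])+.018)
    for c in ([510,45.5],[508,47],[512,44.5]):
        q=[[c[0]+r*np.cos(2.533),c[1]+r*np.sin(2.533),z] for r,z in((78,62),(54,95),(0,60))]
        print(c,((fish(W,np.array(q))-[100,130])*1.5).round(0).tolist())
E
python3 c.py
```

```text
outer bottom [450.   92.9  62. ]
inner top [466.8  80.6  95. ]
opp lug outer? [541.2  29.8  95. ]
pivot [511.7  49.3  60. ]
tip [530.8  75.8  60. ]
tail [499.4  31.6  60. ]
ring front edge [457.9  88.1  62. ]
needle world ang 0.952797596614119 balance 0.970797596614119
[510, 45.5] [[236.0, 72.0], [236.0, 133.0], [237.0, 187.0]]
[508, 47] [[236.0, 68.0], [236.0, 128.0], [237.0, 184.0]]
[512, 44.5] [[237.0, 76.0], [237.0, 136.0], [237.0, 190.0]]
```

>>> servo_tool([
  [0,0,0.1],
  [0,0,0.1],
  [0,0,0.1],
  [0,0,0.07],
  [0,0,0.03],
  [0,0,0],
  [0,0,0],
  [0,0,0],
], spin=[0,0,0,0,0,0,0,0])

```text
time: 9.6
tool_pos: [456.6, 83.3, 73.6]
tcp_rot: [3.141, 0.001, 2.53]
contact_force: [-0.6, 0.5, -1.2]
grip_width: 41.7
finger_force: 0.0
```

>>> servo_tool([
  [0,0,0],
  [0,0,0],
  [0,0,0],
  [0,0,0],
  [-0.001,-0.024,0],
  [-0.001,-0.024,0],
  [-0.001,-0.024,0],
  [-0.001,-0.024,0],
], spin=[0,0,0,0,-0.048,-0.048,-0.048,-0.048], hand=-0.65)

```text
time: 10.6
tool_pos: [448.6, 66.1, 73.3]
tcp_rot: [3.141, 0.002, 2.834]
contact_force: [2.9, 1.9, -1.3]
grip_width: 15.8
finger_force: 1.3
```

>>> servo_tool([
  [-0.001,-0.024,0],
  [-0.001,-0.024,0],
  [-0.001,-0.024,0],
  [-0.001,-0.024,0],
  [0,0,0],
  [0,0,0],
  [0,0,0],
  [0,0,0],
], spin=[-0.048,-0.048,-0.048,-0.048,0,0,0,0])

```text
time: 11.6
tool_pos: [444.7, 47.3, 73.1]
tcp_rot: [3.142, -0.0, 3.133]
contact_force: [-0.5, -0.5, 0.4]
grip_width: 15.6
finger_force: 0.0
```

```bash
python3 - <<'E'
from h import *
w=snap('wrist','w4')['frame']; s=snap('side','s4')['frame'];t=snap('top','t4')['frame']
z=np.zeros((600,800,3),np.uint8)
z[:360,:480]=cv2.resize(w[130:310,130:370],(480,360),interpolation=cv2.INTER_CUBIC); z[:300,480:]=cv2.resize(t[145:220,210:290],(320,300))
z[360:,:480]=cv2.resize(s[205:250,230:320],(480,240),interpolation=cv2.INTER_CUBIC)
cv2.imwrite('pics/v5.png',z)
E
```

```text
(no output)
```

View pics/v5.png

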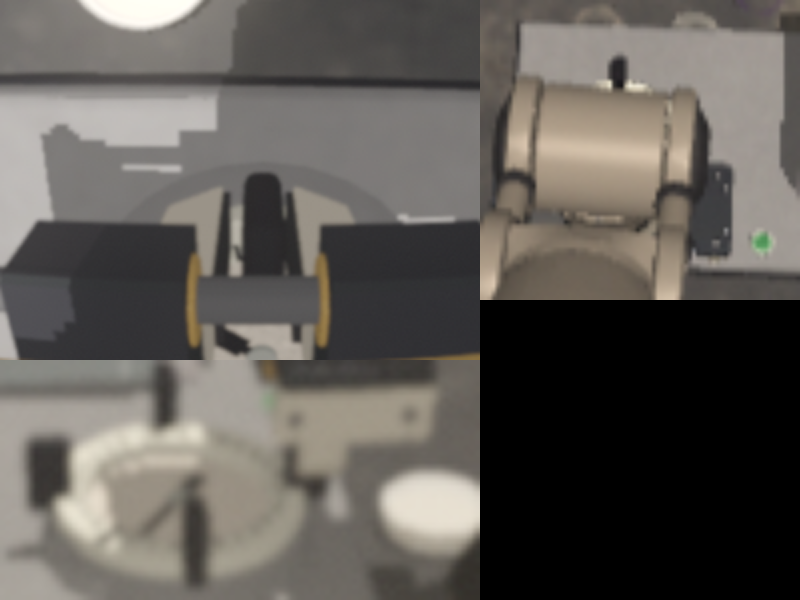

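The straddled lug follows the pusher: it's at about (262, 225) in the wrist crop, against the right finger. I'll turn it a bit more, then lift and look.

>>> servo_tool([
  [-0.001,-0.016,0],
  [-0.001,-0.016,0],
  [0,0,0],
  [0,0,0],
  [0,0.008,0],
  [0,0,-0.1],
  [0,0,-0.12],
  [0,0,-0.12],
], spin=[-0.032,-0.032,0,0,0,0,0,0])

```text
time: 12.75
tool_pos: [445.0, 42.5, 141.8]
tcp_rot: [3.142, -0.0, -3.05]
contact_force: [-0.5, 0.4, -0.3]
grip_width: 16.0
finger_force: 0.0
```

```bash
python3 -c "
from plan import *
print(monitor.get_obs()['tool_pos'])
plan([(459,89,145,2.40,6),(459,89,145,2.40,2)])"
```

```text
[445.04895451  42.52877135 141.79828771]
[[-0.015, 0.038, -0.003], [-0.01, 0.039, -0.002], [-0.004, 0.04, -0.003], [0.001, 0.04, -0.003], [0.007, 0.04, -0.002], [0.012, 0.039, -0.003], [0.0, -0.0, -0.0], [0.0, -0.0, -0.0]] [0.088, 0.089, 0.088, 0.089, 0.088, 0.088, 0.0, 0.0] end [459.11  88.99 145.    -3.88]
```

>>> servo_tool([
  [-0.015,0.038,-0.003],
  [-0.01,0.039,-0.003],
  [-0.004,0.04,-0.003],
  [0.001,0.04,-0.003],
  [0.007,0.04,-0.003],
  [0.012,0.039,-0.003],
  [0,0,0],
  [0,0,0],
], spin=[0.088,0.088,0.088,0.088,0.088,0.088,0,0], hand=0.6)

```text
time: 13.75
tool_pos: [459.0, 88.8, 144.6]
tcp_rot: [-3.141, -0.0, 2.407]
contact_force: [-0.5, -0.4, 0.4]
grip_width: 73.9
finger_force: 0.0
```

```bash
python3 - <<'E'
from h import *
w=snap('wrist','w5')['frame']; s=snap('side','s5')['frame'];t=snap('top','t5')['frame']
z=np.zeros((600,800,3),np.uint8)
z[:480]=cv2.resize(w[170:290,170:370],(800,480),interpolation=cv2.INTER_CUBIC)
z[480:,:240]=cv2.resize(t[145:205,222:282],(240,120)); z[480:,240:400]=cv2.resize(s[100:280,200:440],(160,120))
cv2.imwrite('pics/v6.png',z)
E
```

```text
(no output)
```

View pics/v6.png

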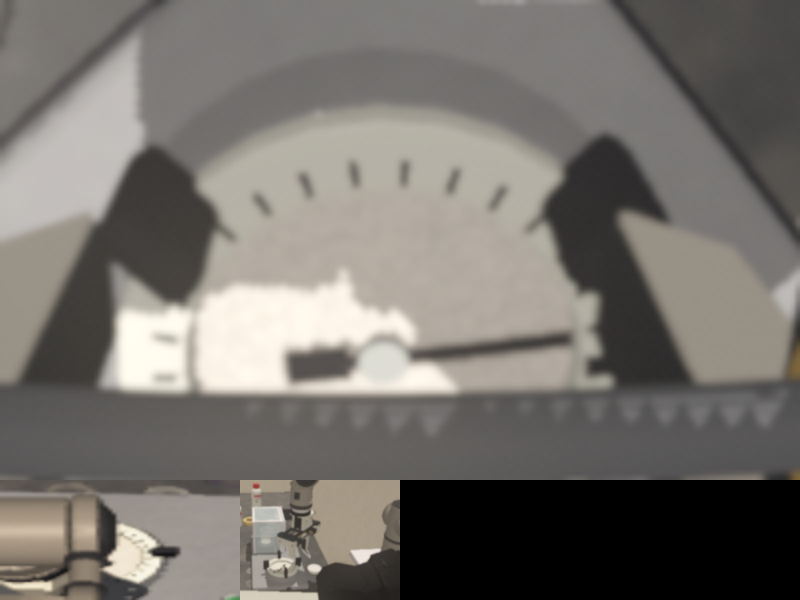

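The wrist view shows ring marks at (262, 204), (306, 184), (354, 173), (404, 173), (453, 181) and (498, 198). The needle runs from its tail at (290, 366) through the pivot at (383, 358) to its tip at (570, 339). A dark patch beside the tip at about (592, 345) is probably the zero mark. My viewing budget is used up, so from here I'll measure numerically.

```bash
cat > d.py <<'E'
from c import *
W=np.load('pics/w5.npz'); wv=lambda u,v:(170+u/4,170+v/4)
marks=[(262,204),(306,184),(354,173),(404,173),(453,181),(498,198),(165,338),(165,378)]
P=np.array([fback(W,wv(*m),62)[:2] for m in marks])
def f(a):
    d=P-a[:2]; th=np.arctan2(d[:,1],d[:,0])-a[2]; s=np.radians(12); e=th-s*np.round(th/s)
    return np.r_[e*a[3], np.hypot(*d.T)-a[3]]
best=None
for ph in np.radians(np.arange(0,12,2)):
    r=least_squares(f,[510,47,ph,58])
    if best is None or r.cost<best.cost: best=r
c=best.x[:2]; print(best.x,best.fun.round(1)); ph=np.degrees(best.x[2])%12
print('world phases near',[ph+12*k for k in range(2,7)])
for n,u,v,z in(('tip',570,339,60),('tail',290,366,60),('pivot',383,358,60),('patch',592,345,62),('patch2',600,375,62)):
    q=fback(W,wv(u,v),z)[:2]; print(n,q.round(1),np.hypot(*(q-c)).round(1),np.degrees(np.arctan2(*(q-c)[::-1])).round(1))
a=fback(W,wv(570,339),60)-fback(W,wv(290,366),60);print('needle',np.degrees(np.arctan2(a[1],a[0])))
for n,u,v in(('Llug base outer',140,180),('Rlug',590,160)):
    q=fback(W,wv(u,v),80)[:2];print(n,np.degrees(np.arctan2(*(q-c)[::-1])).round(1))
g=W['frame'].mean(2).round().astype(int); print(g[246:267,306:328])
E
python3 d.py
```

```text
[5.15002554e+02 4.79064279e+01 2.33830728e-01 5.24482279e+01] [ 0.  -0.   0.1  0.1 -0.  -0.1 -0.2  0.2 -0.   0.1  0.2 -0.1 -0.1 -0.
  0.  -0.1]
world phases near [np.float64(25.397513830852912), np.float64(37.397513830852915), np.float64(49.397513830852915), np.float64(61.397513830852915), np.float64(73.39751383085292)]
tip [538.9  86.3] 45.2 58.1
tail [499.1  32.2] 22.3 -135.3
pivot [512.3  50.2] 3.6 139.4
patch [542.8  89.7] 50.1 56.4
patch2 [551.   85.9] 52.4 46.6
needle 53.70133581924112
Llug base outer 179.3
Rlug 104.2
[[165 166 168 168 167 165 163 166 170 172 172 168 152 118  77  53  50  48
   48  47  47  48]
 [167 167 167 167 166 164 162 163 169 172 172 167 148 113  73  52  49  47
   49  48  47  47]
 [167 167 167 167 166 163 160 160 167 171 172 166 145 107  69  51  48  48
   49  47  47  48]
 [166 166 167 167 166 163 159 157 164 170 171 163 141 102  65  51  48  49
   48  47  47  46]
 [166 165 166 166 165 164 159 156 161 167 166 155 130  91  60  50  48  48
   47  47  48  47]
 [162 161 160 160 159 157 153 151 157 162 156 137 107  75  55  50  48  48
   47  48  47  46]
 [150 145 14
[... 683 characters left out ...]
6 117 105  94  72  54  48  48
   47  47  47  47]
 [169 168 168 168 170 167 159 150 149 146 121  86  66  59  53  50  47  48
   48  47  46  47]
 [169 168 168 169 169 166 156 149 149 145 119  78  54  50  49  49  48  47
   47  47  48  46]
 [167 168 168 169 168 163 154 148 151 147 119  79  60  58  59  60  56  50
   47  47  47  46]
 [168 168 168 168 165 159 151 148 152 150 126  98  90  94 100 100  87  66
   50  47  46  46]
 [167 168 168 167 163 155 147 148 155 157 143 132 131 136 142 140 123  89
   58  48  47  47]
 [164 165 165 163 157 149 144 145 154 159 155 152 152 155 158 154 136 100
   64  52  51  51]
 [152 153 153 150 144 137 131 133 142 147 147 146 145 145 145 140 123  93
   69  60  60  61]]
```

```bash
cat >> d.py <<'E'
print('----')
for n,u,v in(('thin',317,251.9),('broad inner',316.3,261),('broad',318,261.2)):
    q=fback(W,(u,v),62)[:2]; print(n,np.hypot(*(q-c)).round(1),np.degrees(np.arctan2(*(q-c)[::-1])).round(1))
# needle: darkness centroid per column, tip side cols 276..310; and tail 243..256
F=W['frame'].mean(2)
pts=[]
for u in range(276,311):
    col=F[248:264,u]; b=np.median(col); w=np.clip(b-25-col,0,None)
    if w.sum()>30: pts.append((u,248+(w*np.arange(16)).sum()/w.sum()))
pts=np.array(pts); print(pts[::6].round(1).tolist())
for z in(62,58,56,54,50):
    Q=np.array([fback(W,p,z)[:2] for p in pts]); m=Q.mean(0); d=np.linalg.svd(Q-m)[2][0]; d*=np.sign(d[0])
    e=Q[-1]-c; print(z,'needle line',np.degrees(np.arctan2(d[1],d[0])).round(2),'miss centre',np.cross(d,c-m).round(2),'end r',np.hypot(*e).round(1),'end ang',np.degrees(np.arctan2(e[1],e[0])).round(2))
E
python3 d.py 2>/dev/null| sed -n '/----/,$p'
```

```text
----
thin 49.7 62.1
broad inner 48.4 50.4
broad 50.1 50.0
[[276.0, 258.0], [282.0, 257.7], [288.0, 257.0], [294.0, 256.4], [300.0, 255.6], [306.0, 254.9]]
62 needle line 54.3 miss centre -4.97 end r 42.8 end ang 61.02
58 needle line 54.3 miss centre -2.55 end r 43.1 end ang 57.74
56 needle line 54.3 miss centre -1.34 end r 43.3 end ang 56.12
54 needle line 54.3 miss centre -0.13 end r 43.5 end ang 54.52
50 needle line 54.3 miss centre 2.29 end r 44.1 end ang 51.37
```

```bash
python3 -c "
from plan import *
plan([(445,42.5,142,3.233,7),(445,42.5,142,3.233,1)])
plan([(445.1,40.9,73,3.233,2),(445.9,35.2,73,3.318,4)],[445,42.5,73,3.233])"
```

```text
[[-0.015, -0.031, 0.002], [-0.011, -0.033, 0.002], [-0.007, -0.034, 0.002], [-0.003, -0.034, 0.002], [0.001, -0.034, 0.002], [0.006, -0.034, 0.002], [0.009, -0.034, 0.002], [-0.0, 0.0, -0.0]] [-0.075, -0.076, -0.075, -0.075, -0.076, -0.075, -0.075, -0.0] end [444.95  42.43 141.9    3.23]
[[0.0, -0.004, -0.0], [0.0, -0.004, -0.0], [-0.0, -0.007, -0.0], [-0.0, -0.007, -0.0], [-0.0, -0.008, -0.0], [-0.0, -0.007, -0.0]] [-0.0, -0.0, -0.014, -0.013, -0.014, -0.013] end [445.86  35.15  73.     3.32]
```

>>> servo_tool([
  [-0.015,-0.031,0.002],
  [-0.011,-0.033,0.002],
  [-0.007,-0.034,0.002],
  [-0.003,-0.034,0.002],
  [0.001,-0.034,0.002],
  [0.006,-0.034,0.002],
  [0.009,-0.034,0.002],
  [0,0,0],
], spin=[-0.075,-0.075,-0.075,-0.075,-0.075,-0.075,-0.075,0], hand=-0.45)

```text
time: 14.9
tool_pos: [444.8, 42.3, 141.9]
tcp_rot: [3.142, -0.0, -3.056]
contact_force: [-0.2, 0.8, -0.1]
grip_width: 25.3
finger_force: 0.0
```

>>> servo_tool([
  [0,0,0.08],
  [0,0,0.09],
  [0,0,0.09],
  [0,0,0.06],
  [0,0,0.025],
  [0,0,0],
  [0,0,0],
  [0,0,0],
], spin=[0,0,0,0,0,0,0,0])

```text
time: 15.9
tool_pos: [445.2, 42.7, 73.3]
tcp_rot: [-3.142, 0.001, -3.055]
contact_force: [-0.8, -0.2, -0.0]
grip_width: 24.9
finger_force: 0.0
```

>>> servo_tool([
  [0,0,0],
  [0,0,0],
  [0,-0.004,0],
  [0,-0.004,0],
  [0,-0.007,0],
  [0,-0.007,0],
  [0,-0.008,0],
  [0,-0.007,0],
], spin=[0,0,0,0,-0.014,-0.013,-0.014,-0.013], hand=-0.65)

```text
time: 16.9
tool_pos: [445.9, 35.3, 72.9]
tcp_rot: [3.141, 0.0, -2.968]
contact_force: [0.5, 2.8, -0.7]
grip_width: 16.0
finger_force: 1.0
```

>>> servo_tool([
  [0,0,0],
  [0,0,0],
  [0,0.008,0],
  [0,0,0],
  [0,0,-0.08],
  [0,0,-0.1],
  [0,0,-0.1],
  [0,0,-0.06],
], spin=[0,0,0,0,0,0,0,0])

```text
time: 17.9
tool_pos: [445.8, 36.9, 141.8]
tcp_rot: [-3.141, 0.001, -2.97]
contact_force: [-0.3, -0.1, 0.1]
grip_width: 16.0
finger_force: 0.0
```

```bash
python3 -c "
from plan import *
plan([(459,88.8,145,2.407,7),(459,88.8,145,2.407,1)])"
```

```text
[[-0.016, 0.035, -0.002], [-0.011, 0.037, -0.003], [-0.006, 0.037, -0.002], [-0.001, 0.038, -0.002], [0.003, 0.039, -0.003], [0.009, 0.037, -0.002], [0.013, 0.036, -0.002], [0.0, -0.0, -0.0]] [0.082, 0.083, 0.082, 0.083, 0.082, 0.083, 0.082, 0.0] end [459.08  88.81 144.98  -3.88]
```

>>> servo_tool([
  [-0.016,0.035,-0.002],
  [-0.011,0.037,-0.002],
  [-0.006,0.037,-0.002],
  [-0.001,0.038,-0.002],
  [0.003,0.038,-0.002],
  [0.009,0.037,-0.002],
  [0.013,0.036,-0.002],
  [0,0,0],
], spin=[0.082,0.082,0.082,0.082,0.082,0.082,0.082,0], hand=0.8)

```text
time: 18.9
tool_pos: [458.5, 88.9, 143.5]
tcp_rot: [-3.141, -0.0, 2.414]
contact_force: [0.4, -0.8, -0.3]
grip_width: 82.2
finger_force: 0.0
```

```bash
cat > e.py <<'E'
import sys
from c import *
from scipy.ndimage import map_coordinates
n=sys.argv[1]; c0=np.array([515.0,47.9])
W=np.load(f'pics/{n}.npz');F=W['frame'].mean(2)
def unwrap(c,z,rs,th):
    P=np.array([[c[0]+r*np.cos(t),c[1]+r*np.sin(t),z] for r in rs for t in th]); uv=fish(W,P)
    return map_coordinates(F,[uv[:,1],uv[:,0]],order=1).reshape(len(rs),len(th))
deg=np.arange(0,360,.5);th=np.radians(deg)
rs=np.arange(49,55,1.)
# ring phase: darkness folded mod 12 deg over the near (camera) side 110..175 deg
def comb(c):
    I=unwrap(c,62,rs,th).mean(0); 
    I=I-np.median(np.lib.stride_tricks.sliding_window_view(np.r_[I[-12:],I,I[:12]],25),axis=1)
    m=(deg>110)&(deg<172)&(I>-60); w=np.clip(-I,0,None)*m
    s=(w*np.exp(1j*th*30)).sum()/w.sum(); return abs(s),np.degrees(np.angle(s))/30%12
best=max(((comb(c0+[dx,dy]),dx,dy) for dx in np.arange(-3,3.1,1) for dy in np.arange(-3,3.1,1)),key=lambda a:a[0][0])
print('c0',comb(c0),'best',best)
I=unwrap(c0,62,rs,th).mean(0); print('ring 30..80',I[60:160:2].round().astype(int).tolist())
J=unwrap(c0,54,np.arange(25,42,1.),th).mean(0)[80:141]; w=np.clip(np.median(J)-20-J,0,None);print('needle',(w*deg[80:141]).sum()/w.sum())
E
python3 - <<'E'
from h import *
o=monitor.get_obs();print(o['time'],o['tool_pos'])
snap('wrist','w6');snap('top','t6');snap('side','s6')
E
python3 e.py w5; python3 e.py w6
```

```text
18.9 [458.54035556  88.93261823 143.51151712]
c0 (np.float64(0.8537767383858523), np.float64(1.8416189244104066)) best ((np.float64(0.8711803878704502), np.float64(2.6302795009349866)), np.float64(0.0), np.float64(1.0))
ring 30..80 [88, 88, 89, 92, 95, 97, 98, 99, 99, 95, 91, 90, 105, 126, 146, 153, 139, 113, 85, 63, 57, 59, 70, 87, 104, 112, 113, 110, 107, 102, 96, 90, 88, 95, 107, 117, 125, 132, 139, 145, 149, 147, 137, 116, 96, 84, 82, 81, 78, 74]
needle 54.515516778768315
c0 (np.float64(0.8566795429510345), np.float64(6.490785344792775)) best ((np.float64(0.8672610389033127), np.float64(2.8506186456876845)), np.float64(-3.0), np.float64(-2.0))
ring 30..80 [91, 91, 92, 95, 98, 102, 104, 105, 105, 105, 103, 97, 92, 91, 109, 134, 155, 168, 172, 168, 157, 136, 107, 78, 63, 60, 68, 91, 124, 151, 166, 172, 173, 171, 166, 154, 137, 132, 144, 160, 169, 172, 173, 173, 173, 171, 163, 143, 113, 87]
needle 54.514663842042296
```

The zero mark is at about 54.7° and the needle at 54.5°. I'll retreat and cross-check with the unobstructed top view.

>>> servo_tool([
  [0,0,-0.2],
  [0,0,-0.25],
  [0,0,-0.1],
  [0.2,0.15,0],
  [0.15,0.2,0],
  [0.1,0.22,0],
  [0,0.22,0],
  [0,0,0],
], spin=[0,0,0,0,0,0,0,0])

```text
time: 20.05
tool_pos: [497.7, 267.8, 252.6]
tcp_rot: [-3.141, -0.0, 2.415]
contact_force: [-0.2, 0.1, -0.3]
grip_width: 82.8
finger_force: 0.0
```

```bash
cat > g.py <<'E'
from fit import *
from scipy.ndimage import map_coordinates
from h import snap,monitor
print(monitor.get_obs()['tool_pos'],monitor.get_obs()['time'])
snap('top','t7');snap('side','s7')
deg=np.arange(0,360,.5);th=np.radians(deg)
def an(n):
    c=np.load(f'pics/{n}.npz');F=c['frame'].mean(2)
    def ring(cx,cy,z,rs): 
        uv=proj(c,np.array([[cx+r*np.cos(t),cy+r*np.sin(t),z] for r in rs for t in th])); return map_coordinates(F,[uv[:,1],uv[:,0]],order=1).reshape(len(rs),-1)
    # centre: bright ring vs dark outside
    best=max(((ring(x,y,62,[58,61]).mean()-ring(x,y,62,[68]).mean(),x,y) for x in np.arange(505,518,.5) for y in np.arange(41,52,.5)))
    _,x,y=best; R=ring(x,y,62,np.arange(49,59,1.)).mean(0); N=ring(x,y,54,np.arange(20,40,1.)).mean(0)
    def dip(A,lo,hi,k): 
        m=(deg>=lo)&(deg<=hi); w=np.clip(np.median(A[m])-k-A[m],0,None); return (w*deg[m]).sum()/max(w.sum(),1e-6)
    print(n,x,y,'needle',dip(N,35,75,10),'ringprofile',R[60:170:4].round().astype(int).tolist(),'R0..30',R[0:60:4].round().astype(int).tolist())
    for dx,dy in((0,0),(2,0),(0,2),(-2,0),(0,-2)):
        R=ring(x+dx,y+dy,62,np.arange(47,58,1.)).mean(0);N=ring(x+dx,y+dy,54,np.arange(25,42,1.)).mean(0); lo=0 if n=='t0' else 40
        print('  ',dx,dy,'zero',dip(R,lo,lo+28,30).round(1),'needle',dip(N,35,75,10).round(1))
an('t0');an('t7')
# sash/object changes t0->t7, s0->s7
for a,b in(('t0','t7'),('s0','s7')):
    A=np.load(f'pics/{"top0" if a=="t0" else "side0"}.npz')['frame'];B=np.load(f'pics/{b}.npz')['frame']
    d=(np.abs(A.astype(int)-B).max(2)>40).astype(np.uint8); n,l,st,ce=cv2.connectedComponentsWithStats(d); print(b,[s.tolist() for s in st[1:] if s[4]>8])
E
cp pics/top0.npz pics/t0.npz; python3 g.py
```

```text
[497.6989209  267.8216973  252.59282725] 20.05
t0 513.5 47.0 needle 52.448857992039684 ringprofile [225, 208, 198, 207, 225, 231, 225, 206, 199, 208, 195, 173, 148, 140, 166, 201, 224, 232, 225, 208, 209, 221, 230, 234, 218, 196, 204, 218] R0..30 [210, 219, 231, 179, 124, 95, 97, 170, 223, 226, 218, 211, 212, 224, 232]
   0 0 zero 10.4 needle 52.8
   2 0 zero 10.7 needle 55.8
   0 2 zero 8.2 needle 50.8
   -2 0 zero 10.0 needle 49.9
   0 -2 zero 12.5 needle 54.8
t7 513.5 47.0 needle 52.482934803294526 ringprofile [217, 225, 234, 234, 227, 214, 211, 218, 222, 206, 163, 110, 100, 152, 201, 215, 205, 197, 209, 222, 230, 233, 221, 207, 215, 226, 230, 232] R0..30 [231, 222, 207, 167, 141, 161, 187, 205, 211, 211, 217, 229, 233, 231, 223]
   0 0 zero 53.3 needle 52.9
   2 0 zero 55.0 needle 55.8
   0 2 zero 51.9 needle 50.8
   -2 0 zero 51.7 needle 49.9
   0 -2 zero 54.8 needle 54.9
t7 [[152, 116, 21, 37, 358], [112, 123, 47, 38, 1127], [105, 129, 2, 10, 14], [105, 141, 16, 22, 135], [178, 145, 8, 7, 29], [149, 153, 25, 29, 264], [141, 157, 15, 7, 36], [173, 157, 5, 8, 21], [239, 159, 5, 1
[... 760 characters left out ...]
 [265, 118, 16, 13, 83], [247, 127, 63, 63, 1208], [311, 128, 7, 7, 36], [256, 140, 10, 22, 132], [413, 141, 5, 21, 49], [264, 142, 10, 17, 108], [424, 142, 4, 15, 42], [301, 147, 26, 28, 386], [457, 149, 17, 11, 92], [293, 152, 7, 14, 55], [275, 154, 3, 6, 9], [409, 163, 10, 15, 79], [498, 171, 9, 8, 36], [295, 172, 7, 6, 23], [302, 178, 5, 20, 47], [294, 184, 7, 16, 56], [467, 187, 12, 5, 43], [275, 193, 3, 4, 11], [254, 206, 6, 13, 58], [270, 207, 7, 13, 71], [238, 212, 9, 12, 94], [283, 215, 8, 11, 81], [235, 222, 10, 14, 85], [473, 225, 5, 5, 20], [280, 226, 11, 14, 107], [248, 229, 8, 16, 110], [457, 229, 10, 5, 34], [267, 230, 7, 17, 93], [246, 251, 4, 4, 13], [482, 255, 30, 45, 892]]
```

The top view agrees (zero mark 53.3°, needle 52.9°). The sash is against its stop at z = 190 mm, and the objects around the balance show no change. Handing in.

```bash
python3 -c "
from plant import workorder; print(workorder.close_job())"
```

```text
the job is handed in; nothing more can be done
None
```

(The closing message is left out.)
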